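# Dig the large staple box out of the supply rack and put the rest back

### The arm

A 7-joint arm with a two-finger parallel gripper is mounted at the origin on a cart in front of the work surface, level with it; the furniture and walls round the work are solid. World frame = base frame: x ahead of the robot, y to its left, z up, the work surface at z = 0. Lengths are in m, angles in degrees, forces in N, time in s.
With the tool pointing down it reaches from about 0.4 to 0.875 m from the base axis. Payload 4.4 kg.
Tool frame: the origin (TCP) lies at the very end of the fingers, on their centre line; the grasp point (between the pads) lies 19 mm behind it (env.grasp_offset is the z of the grasp point in the tool frame, in m); z points along the fingers, y is the line along which they close (so a half turn about z gives the same grasp; the last joint's range is limited). The gripper opens to 85 mm and grips with 20 to 120 N. Pads are 22 mm wide; open, the fingers measure 114 mm over their backs; the gripper's body (76 mm by 85 mm) begins 54 mm behind the grasp point. The pads swing forward as they close: fully open they stand 13 mm farther back than shut.
Start: joints at [-76.994, 36.005, 2.206, 86.941, -1.547, 57.084, -1.146], TCP at [0.188, 0.622, 0.231] pointing down, gripper open.
Joint ranges: [-175.42, 175.42], [-21.48, 121.26], [-71.46, 75.88], [10.55, 141.38], [-63.04, 243.04], [13.31, 113.54], [-168.57, 168.57]. Speed limits (degrees/s): [147.25, 147.25, 180, 180, 180, 180, 180].

### API

Orientations are given as a 3x3 rotation matrix whose columns are the frame's x, y, z axes.
In Python, from rig import env gives the robot as it stands.
- The arm moves only by the tool servo_tool, never from a script. Its argument "moves" is a list of rows, each a list of 3 entries, a list of its own where there are three numbers: the shift along the world's x, y, z in units of 25 mm (1.0 is 25 mm), then the turn, a rotation vector about the world's x, y, z in units of 5 degrees (1.0 is 5 degrees), then the finger opening in mm, from 0 to 85.4. In form: [[[tx, ty, tz], [wx, wy, wz], gripper], ...]. A call has 1 to 10 rows; each row shifts and turns the commanded pose from where the row before left it; what a row does not reach is not made up. A row lasts 1/10 s, in which the tool goes at most 50 mm and 8.59 degrees, less where a joint would pass 70% of its speed; a pose out of reach is approached as far as the arm can. A call is refused whole if a number of a shift passes 1 or a number of a turn 1, either way. A call with a gripper value outside its range is refused whole. The fingers move at their own pace and stop on an object; "grip_force" is the grip in N (left out, the last holds). Time passes only in rows, so rows that do not move let the fingers close. It gives the time, the measured TCP pose, the force, the opening and the grip force at its end, in the units of the state.
- env.observe(): the state, without advancing time (a new reading comes with each control period).
- env.get_image(name): name is "side" or "top" or "wrist"; returns (picture, depth): 420x560x3 uint8, red, green, blue; 420x560 float32, m along the optical axis (not along the pixel's ray), 0 where there is no reading.
- env.camera_model(name): a dict with "mtx" (3x3 intrinsics, pixels), "origin" and "attitude" of the camera in the world; the wrist camera has in their place "mount" (4x4, takes a point from camera to tool coordinates, whose origin is the TCP and whose axes are the flange's). Camera axes: x right, y up, looking along -z (the intrinsics and any distortion apply to the point x, -y, -z); pixel columns grow to the right and rows downward; lengths in m; the calibration is good to about 2 mm. The wrist camera is an equidistant fisheye: a pixel r from the principal point sees the ray r / f radians off the axis. A picture is of the moment at which its call begins: read the wrist's pose just before it. camera_model takes no time and is no camera call.
- env.finish_job(): hands the job in; it is judged then, once.
The state is a dict: "time": time; "joints": joint angles; "dq": joint speeds; "effort": joint torques, N m; "tool_pos": TCP position; "tcp_rot": TCP orientation; "contact_force": force on the tool from outside, world axes, zero at the start; "torque": the same for the moment, N m; "opening": finger opening in m; "finger_force": force on a finger pad.
Only numpy, scipy, OpenCV 4.12 (cv2) and the standard library are available. Lean on these libraries where they do the work, as an engineer would, in place of code of your own. Each camera call takes 0.05 s, during which the arm holds its last target. There are 200 camera calls.

### The job

Get the large box of staples out of the crowded supply rack and lay it flat in the middle of the empty metal refill tray: first move the glue stick, the rubber stamp and the small staple box that are in its way over to the wide compartment of the black desk tray, and only then take the large box. Afterwards put the small box flat on the rack, squarely in the gap where the large box lay, and stand the glue stick and the stamp back upright exactly where each stood, the stamp turned as before. Leave the stapler, the eraser and the staple remover where they are.

Things in the scene. Friction and masses are not known exactly. Their poses are not given: they have to be found in the camera images.
- large_box: large cardboard box of staples, 36 (own x) x 52 (own y) x 18 mm high, solid, about 45 g; it starts flat on the rack in the middle of the row, under the small box, own x along the rack's x within 0.05 rad. Origin: centre of the underside, z up. Grasp across the 36 mm (close along its x).
- small_box: small cardboard box of staples, 30 (own x) x 46 (own y) x 16 mm high, solid, about 30 g; it starts lying flat on top of the large box, about 9 mm further back (+y), own x along the rack's x within 0.1 rad. Origin: centre of the underside, z up. Grasp across the 30 mm.
- stamp: wooden rubber stamp, upright: base 20 (own x) x 48 (own y) x 12 mm, round handle 20 mm across up to 65 mm (narrower below 38); 50 g. Starts at one end of the row on the rack, its x along the rack's x within 0.05 rad. Origin: centre of the underside. Grasp the handle from above, fingertips at least 38 mm above the underside to clear the stacked boxes (34 mm) beside it.
- glue_stick: glue stick standing upright, round, 26 mm diameter, 88 mm high, white with a dark grey cap, 30 g; starts at the other end of the row (which end is the stamp's and which the glue stick's changes from start to start). Origin: centre of the underside, z up. Grasp it near the top from above.
- rack: supply rack, fixed: grey plate 150 (own x) x 78 (own y) mm, top 8 mm above its origin (centre of underside); back rail at y = +34 mm, 30 mm high; lip at y = -36 mm, 12 mm high; ends open. Its y points roughly away from the robot. Row along x at y = -2 mm: boxes at x = 0, stamp and glue stick at x = +37 and -37 (within 2 mm), 5 to 10 mm gaps. Stands left or right of the desk tray.
- desk_tray: black desk tray, fixed, 160 (own x, away from robot) x 280 (own y, to the left) mm, walls 3 mm thick, up to 27 mm high, floor 3 mm above its origin (centre of underside). The wide, empty compartment is the left one: inside x = -77 to +77, y = -20 to +136 mm; cleared things go anywhere in it. A 20 mm high divider parts it from the right one with the eraser and staple remover.
- refill_tray: empty shallow bright metal tray, fixed, 120 x 120 mm outside, walls 4 mm thick, rim 14 mm high, floor 4 mm above its origin (centre of the underside). It stands on the other side of the desk tray from the rack.
- stapler: blue desk stapler, 38 x 149 x 49 mm, behind the work; leave it alone. Origin: centre of the underside.
- eraser: grey and white eraser, 21 x 48 x 12 mm, in the right compartment of the desk tray; leave it alone. Origin: centre of the underside.
- staple_remover: green staple remover, 20 x 59 x 16 mm, in the right compartment of the desk tray; leave it alone. Origin: centre of the underside.
Things that resemble listed ones, but are neither listed nor needed, are in the scene too. What is shaped like the glue_stick but purple is not meant.

How it is judged (in metres and radians):
On the way, in this order (a step that is already met when the one before it is completed fails the run):
1. glue stick, stamp and small box all lie or stand released in the wide compartment of the desk tray while the large box is still in its place on the rack (x of glue_stick in the frame of desk_tray between -0.075 and 0.075 m and y of glue_stick in the frame of desk_tray between -0.02 and 0.135 m and z of glue_stick in the frame of desk_tray between -0.01 and 0.03 m and contact force between the fingers and glue_stick below 0.2 N and linear speed of each of glue_stick, stamp, small_box below 0.03 m/s and x of stamp in the frame of desk_tray between -0.075 and 0.075 m and y of stamp in the frame of desk_tray between -0.02 and 0.135 m and z of stamp in the frame of desk_tray between -0.01 and 0.03 m and contact force between the fingers and stamp below 0.2 N and x of small_box in the frame of desk_tray between -0.075 and 0.075 m and y of small_box in the frame of desk_tray between -0.02 and 0.135 m and z of small_box in the frame of desk_tray between -0.01 and 0.03 m and contact force between the fingers and small_box below 0.2 N and distance of large_box from where it was at the start of the episode below 0.02 m), for 0.2 s.
2. the large box lies flat and released in the middle of the refill tray (horizontal distance between large_box and refill_tray below 0.015 m and z of large_box in the frame of refill_tray below 0.009 m and angle between large_box's own z axis and vertical below 0.1 rad and contact force between the fingers and large_box below 0.2 N), for 0.2 s.
At the end, for the whole second after the job is handed in: Large box flat in refill tray within 15 mm of its centre; small box flat on the rack, within 13 mm (x, y) of the row's middle place and 0.25 rad of square; stamp and glue stick upright within 13 mm of where each started, stamp within 0.22 rad of square to the rack; all at rest (horizontal distance between large_box and refill_tray below 0.015 m and z of large_box in the frame of refill_tray below 0.009 m and angle between each of large_box, stamp, glue_stick, small_box's own z axis and vertical below 0.1 rad and distance of each of stamp, glue_stick from where it was at the start of the episode below 0.013 m and angle between the y axis of stamp and the y axis of rack, either way round below 0.22 rad and x of small_box in the frame of rack between -0.013 and 0.013 m and y of small_box in the frame of rack between -0.015 and 0.011 m and z of small_box in the frame of rack below 0.013 m and angle between the y axis of small_box and the y axis of rack, either way round below 0.25 rad and linear speed of each of stamp, glue_stick, small_box, large_box below 0.02 m/s); the robot touches nothing.
It fails at once if stapler shifted by more than 25 mm (distance of stapler from where it was at the start of the episode above 0.025 m).
It fails at once if eraser shifted by more than 25 mm (distance of eraser from where it was at the start of the episode above 0.025 m).
It fails at once if staple remover shifted by more than 25 mm (distance of staple_remover from where it was at the start of the episode above 0.025 m).
It also fails if it takes over 134 s, if anything falls off the work surface, if the arm or the gripper's body presses on something with over 40 N, if the wrist force passes 120 N, or if a joint passes its speed limit or range.

## Working session

There is one attempt and no reset: what is moved stays moved. The work goes in short steps, Python scripts to look and compute and a tool call to move; the robot and the scene stay as the last step left them, time stands still between calls to the robot, and variables do not carry over. Pictures are saved under pics/ and viewed, at most 14 in all, crops included, and the job is handed in when it is done.

Besides the shell and the picture viewer there is one more tool, called by a JSON object that holds its "fn" and its "kwargs", one argument or row to a line. servo_tool: Moves the arm, as the interface text tells. Its arguments: {"type":"object","properties":{"moves":{"type":"array"},"grip_force":{"type":"number"}},"required":["moves"]}

```bash
ls; mkdir -p pics; cat > h.py <<'E'
import numpy as np,cv2
from rig import env
def pts(name):
    im,d=env.get_image(name); m=env.camera_model(name)
    return im,d,m
def world(m,d):
    K=np.array(m["mtx"]);v,u=np.mgrid[:d.shape[0],:d.shape[1]]
    x=(u-K[0,2])/K[0,0]*d;y=(v-K[1,2])/K[1,1]*d
    P=np.stack([x,-y,-d],-1)
    return P@np.array(m["attitude"]).T+np.array(m["origin"])
E
python3 - <<'E'
from h import *
for n in("top","side"):
    im,d,m=pts(n); print(m)
    cv2.imwrite(f"pics/{n}0.png",im[:,:,::-1]); np.savez(f"{n}0.npz",im=im,d=d,P=world(m,d))
s=env.observe();print(s); print(env.camera_model("wrist"),env.grasp_offset)
E
```

```text
pics
{'mtx': array([[379.00313452,   0.        , 281.77907264],
       [  0.        , 379.00313452, 212.38649022],
       [  0.        ,   0.        ,   1.        ]]), 'origin': array([ 0.5212767 , -0.09037879,  0.93641764]), 'attitude': array([[ 0.01561256,  0.99950006, -0.02749308],
       [-0.99986071,  0.01576862,  0.00546877],
       [ 0.00589957,  0.02740387,  0.99960703]])}
{'mtx': array([[513.84589359,   0.        , 283.04268357],
       [  0.        , 513.84589359, 205.60111982],
       [  0.        ,   0.        ,   1.        ]]), 'origin': array([-0.6141981 , -0.3859485 ,  1.05141694]), 'attitude': array([[ 0.23927951,  0.6211665 , -0.74625565],
       [-0.9707382 ,  0.16912607, -0.17048087],
       [ 0.02031428,  0.76521145,  0.64345845]])}
{'time': 0.1, 'joints': array([-76.99172704,  36.05380312,   2.20364378,  86.98920281,
        -1.54764901,  57.08473153,  -1.14410114]), 'dq': array([ 0.06650689, -0.09755468,  0.07994854, -0.14105155,  0.11362347,
        0.07911836,  0.10102163]), 'effort': array([ 3.32858275e-03, -5.64525390e+01,  1.23071361e+00, -1.93970776e+01,
 
[... 306 characters left out ...]
), 'contact_force': array([-0.17030702, -0.6572486 ,  0.39832666]), 'torque': array([-0.04665109, -0.04117387, -0.02292054]), 'finger_force': 0.0, 'opening': 0.08552119699134914}
{'mtx': array([[325.1922621 ,   0.        , 282.86223203],
       [  0.        , 325.1922621 , 207.69367176],
       [  0.        ,   0.        ,   1.        ]]), 'mount': array([[ 1.09795394e-03,  9.52414756e-01,  3.04803095e-01,
         7.84638528e-02],
       [ 9.99999314e-01, -1.17034355e-03,  5.47871200e-05,
        -8.59436094e-05],
       [ 4.08904398e-04,  3.04802826e-01, -9.52415387e-01,
        -1.42860172e-01],
       [ 0.00000000e+00,  0.00000000e+00,  0.00000000e+00,
         1.00000000e+00]])} -0.0187
```

View pics/top0.png

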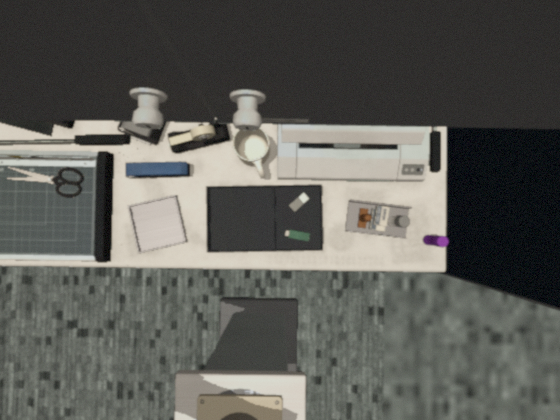

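View pics/side0.png

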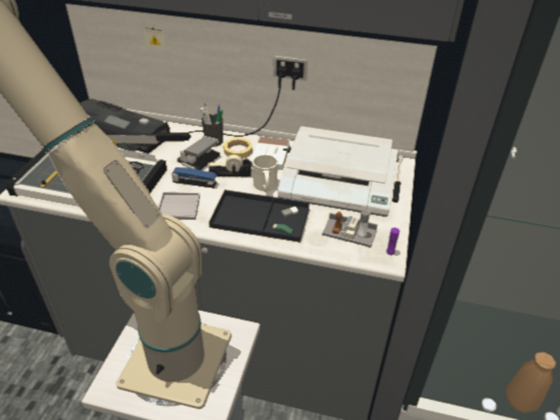

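The top view shows the rack at px (378,219): stamp (brown) at its left end (365,217), boxes at (381,217) and the dark-capped glue stick at (402,220). The desk tray is at (265,218), the metal refill tray at (158,223) and the stapler at (157,170). Two things are shaped like the glue stick: the one with the dark cap on the rack (402,220), and the purple one off the rack (436,241), which is the decoy. I'll confirm this in a crop.

```bash
python3 - <<'E'
from h import *
z=np.load("top0.npz");im,P=z["im"],z["P"]
c=im[185:255,335:455,::-1]
a=cv2.resize(c,None,fx=6,fy=6,interpolation=cv2.INTER_CUBIC)
a=cv2.resize(a,(720,420))
cv2.imwrite("pics/rackcrop.png",a)
X,Y,Z=P[...,0],P[...,1],P[...,2]
print("table z",np.median(Z[255:265,200:300]))
def rect(mask,name):
    mask=mask.astype(np.uint8)
    n,l,s,_=cv2.connectedComponentsWithStats(mask)
    i=1+np.argmax(s[1:,4]); q=(l==i)
    p=np.stack([X[q],Y[q]],1).astype(np.float32)
    print(name,s[i],cv2.minAreaRect(p*1000),np.median(Z[q]))
roi=np.zeros(Z.shape,bool);roi[192:245,338:418]=1
rect(roi&(Z>0.005),"rack")
for lo,hi in((.004,.02),(.03,.037),(.038,.046),(.045,.06),(.06,.08),(.085,.11)):
    rect(roi&(Z>lo)&(Z<hi),f"z{lo}-{hi}")
roi[:]=0;roi[180:257,200:330]=1
V=im.max(2)
rect(roi&(V<60),"desk dark")
rect(roi&(Z>.015),"desk walls")
roi[:]=0;roi[190:258,122:195]=1
rect(roi&(Z>.008),"refill")
np.set_printoptions(linewidth=250)
print((Z[200:238:2,344:412:2]*1000).astype(int))
E
```

```text
table z -0.00012828320439312035
rack [ 345  200   67   39 1952] ((543.2542114257812, -248.64007568359375), (310.1767578125, 78.28286743164062), 83.98700714111328) 0.014879804277076192
z0.004-0.02 [ 345  201   64   38 1112] ((532.8048706054688, -327.9937744140625), (150.11000061035156, 74.2208023071289), 83.94928741455078) 0.008154828218185806
z0.03-0.037 [360 215   4   7  12] ((535.222412109375, -285.0390930175781), (15.0482816696167, 6.143685817718506), 13.66672134399414) 0.03298141748865546
z0.038-0.046 [373 206  16  21 253] ((541.93115234375, -330.5947570800781), (31.038251876831055, 46.280601501464844), 80.99320983886719) 0.04167956044340715
z0.045-0.06 [392 217   4   9  16] ((529.81591796875, -356.3698425292969), (5.6705708503723145, 18.794355392456055), 86.34626007080078) 0.05272718798801401
z0.06-0.08 [363 214   9   8  59] ((536.5249633789062, -291.0783996582031), (16.11117935180664, 18.943328857421875), 0.4788731336593628) 0.06984661515970203
z0.085-0.11 [397 216  13  11 121] ((529.5393676757812, -365.5577087402344), (22.28586769104004, 25.18143081665039), 0.8806543350219727)
[... 2429 characters left out ...]
 -1]
 [  0  11   7   7   9   6   8   8  12   7   6   4  11  25  26  27  23  28  27  25  24   7   8   8   9   8  11   7   7  11   8   9  -1  -1]
 [ -1  12   6   9  11  10   7   5   8   7   8   5   7   4   7   8  20  24  27  29  25   7   8   9   5   8   6   7   9   5  11  -1  -2  -1]
 [ -5   3   2   0   2  12  11  10  10  10   8  10   8   8  10   8   7   7   5  10  10   8   8   8   6  11   9   8   7   7   9  -1  -2  -1]
 [  2   0   0  -1   1  -2  -2   0   0   0  -1  -1   1  11  12  10  11   7   9   6   9   6   7   5   5   7   5   7   7   6   6   0   0   0]
 [ -1   0   0  -2  -3  -1   0  -3  -1  -1   1  -1   1   2   1   0   0   0   0   0   1   0  11  11  10   8  11   6  10   8   9  -3   0   0]]
```

View pics/rackcrop.png

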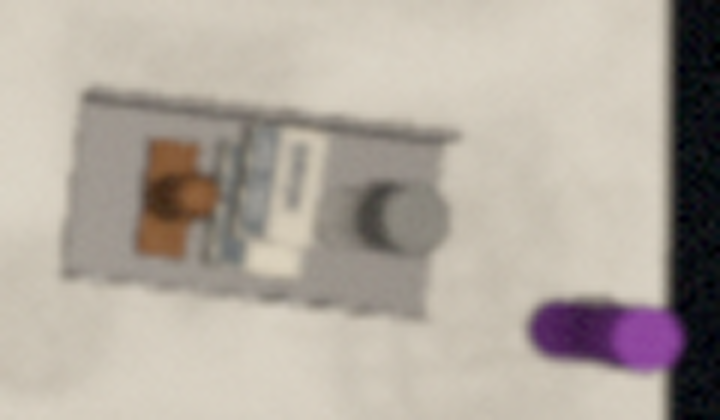

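The crop confirms it. The grey-capped stick on the rack at crop (405,215) is the glue stick, and the purple one at (610,335) is off the rack and not meant. The stamp is at crop (180,195). The small box is at (295,190), with the large box's front face visible below it.

{"fn": "servo_tool", "kwargs": {
  "moves": [
    [[1,-1,0],[0,0,0.215],60],
    [[1,-1,0],[0,0,0.215],60],
    [[1,-1,0],[0,0,0.215],60],
    [[1,-1,0],[0,0,0.215],60],
    [[1,-1,0],[0,0,0.215],60],
    [[1,-1,0],[0,0,0.215],60],
    [[1,-1,0],[0,0,0.215],60],
    [[1,-1,0],[0,0,0.215],60],
    [[1,-1,0],[0,0,0.215],60],
    [[1,-1,0],[0,0,0.215],60]
  ],
  "grip_force": 30
}}

```text
time: 1.1
tool_pos: [0.4383, 0.371, 0.231]
tcp_rot: [[-0.995, 0.104, -0.001], [0.104, 0.995, -0.0], [0.001, -0.001, -1.0]]
contact_force: [0.4, 0.9, -0.3]
opening: 0.0601
finger_force: 0.0
```

```bash
python3 - <<'E'
from h import *
z=np.load("top0.npz");P=z["P"];X,Y,Z=P[...,0],P[...,1],P[...,2]
q=np.zeros(Z.shape,bool);q[190:258,122:195]=1
q&=(Z>.009)&(Z<.03)
q=cv2.morphologyEx(q.astype(np.uint8),cv2.MORPH_CLOSE,np.ones((3,3)))
n,l,s,_=cv2.connectedComponentsWithStats(q);i=1+np.argmax(s[1:,4]);q=(l==i)&(Z<.03)
print(s[1:],cv2.minAreaRect((np.stack([X[q],Y[q]],1)*1000).astype(np.float32)))
print(env.observe()["joints"])
E
```

```text
[[127 195  59  59 371]
 [137 225   1   1   1]
 [148 230   1   1   1]
 [153 230   1   1   1]] ((514.5440673828125, 209.54782104492188), (120.08344268798828, 121.79888153076172), 13.886147499084473)
[-42.69288319  29.71644723  -0.54051966  99.34703471   0.34116859
  50.98007972  40.64293079]
```

{"fn": "servo_tool", "kwargs": {
  "moves": [
    [[0.2,-1,0],[0,0,0],60],
    [[0.2,-1,0],[0,0,0],60],
    [[0.2,-1,0],[0,0,0],60],
    [[0.2,-1,0],[0,0,0],60],
    [[0.2,-1,0],[0,0,0],60],
    [[0.2,-1,0],[0,0,0],60],
    [[0.2,-1,0],[0,0,0],60],
    [[0.2,-1,0],[0,0,0],60],
    [[0.2,-1,0],[0,0,0],60],
    [[0.2,-1,0],[0,0,0],60]
  ]
}}

```text
time: 2.1
tool_pos: [0.4875, 0.1213, 0.2311]
tcp_rot: [[-0.994, 0.105, -0.001], [0.105, 0.994, -0.0], [0.001, -0.0, -1.0]]
contact_force: [0.5, 0.1, -0.9]
opening: 0.0601
finger_force: 0.0
```

{"fn": "servo_tool", "kwargs": {
  "moves": [
    [[0.2,-1,0],[0,0,0],60],
    [[0.2,-1,0],[0,0,0],60],
    [[0.2,-1,0],[0,0,0],60],
    [[0.2,-1,0],[0,0,0],60],
    [[0.2,-1,0],[0,0,0],60],
    [[0.2,-1,0],[0,0,0],60],
    [[0.2,-1,0],[0,0,0],60],
    [[0.2,-1,0],[0,0,0],60],
    [[0,-1,0],[0,0,0],60],
    [[0,-1,0],[0,0,0],60]
  ]
}}

```text
time: 3.1
tool_pos: [0.5273, -0.1286, 0.2309]
tcp_rot: [[-0.994, 0.105, -0.001], [0.105, 0.994, 0.0], [0.001, 0.0, -1.0]]
contact_force: [-0.5, -0.1, 0.6]
opening: 0.0599
finger_force: 0.0
```

{"fn": "servo_tool", "kwargs": {
  "moves": [
    [[0,-1,-0.4],[0,0,0],60],
    [[0,-1,-0.4],[0,0,0],60],
    [[0,-1,-0.4],[0,0,0],60],
    [[0,-1,-0.4],[0,0,0],60],
    [[0,-1,-0.4],[0,0,0],60],
    [[0,-1,-0.4],[0,0,0],60],
    [[0,-1,-0.4],[0,0,0],60],
    [[0,-1,-0.4],[0,0,0],60],
    [[0,-0.8,0],[0,0,0],60],
    [[0,-0.6,0],[0,0,0],60]
  ]
}}

```text
time: 4.1
tool_pos: [0.5267, -0.3642, 0.1505]
tcp_rot: [[-0.994, 0.106, -0.001], [0.106, 0.994, 0.0], [0.001, 0.0, -1.0]]
contact_force: [0.1, -0.1, 0.2]
opening: 0.06
finger_force: 0.0
```

```bash
python3 - <<'E'
from h import *
s=env.observe();im,d=env.get_image("wrist");cv2.imwrite("pics/w1.png",im[:,:,::-1]);print(s["tool_pos"],s["joints"])
m=env.camera_model("wrist");T=m["mount"];K=m["mtx"]
R=s["tcp_rot"];
def proj(p):
    t=R.T@(np.array(p)-s["tool_pos"]); c=T[:3,:3].T@(t-T[:3,3]); v=np.array([c[0],-c[1],-c[2]])
    r=np.hypot(v[0],v[1]);th=np.arctan2(r,v[2]);return K[0,2]+K[0,0]*th*v[0]/r,K[1,2]+K[0,0]*th*v[1]/r
for p in([.5295,-.3656,.096],[.5365,-.2911,.073],[.5419,-.3306,.042]):print(proj(p))
E
```

```text
[ 0.52672733 -0.36415957  0.15045431] [ 31.41374072  40.36291727   1.1992556   92.94952301  -1.01656456
  46.77636899 116.9212721 ]
(np.float64(281.12662525520267), np.float64(234.3232456726952))
(np.float64(381.87616770423165), np.float64(220.66712029250905))
(np.float64(325.2505245217565), np.float64(218.99235403256455))
```

View pics/w1.png

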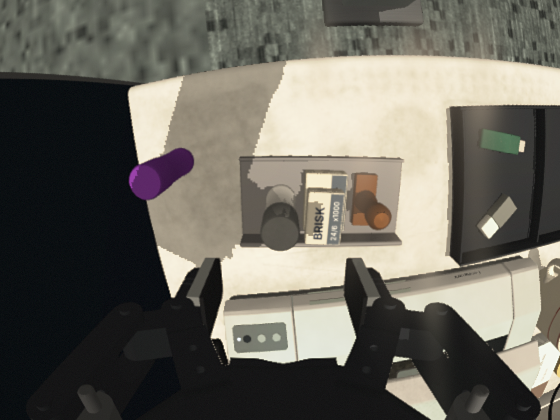

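Wrist view: the glue cap is at (280,233), right where predicted. The box is at (324,217) and the stamp handle at (378,217), both within about 3 mm of prediction. I'll descend on the glue stick.

{"fn": "servo_tool", "kwargs": {
  "moves": [
    [[0.11,-0.06,-0.9],[0,0,0],50],
    [[0,0,-0.9],[0,0,0],50],
    [[0,0,-0.9],[0,0,0],50],
    [[0,0,-0.6],[0,0,0],50],
    [[0,0,-0.24],[0,0,0],50],
    [[0,0,0],[0,0,0],0],
    [[0,0,0],[0,0,0],0],
    [[0,0,0],[0,0,0],0],
    [[0,0,0],[0,0,0],0],
    [[0,0,0],[0,0,0],0]
  ],
  "grip_force": 30
}}

```text
time: 5.15
tool_pos: [0.5306, -0.3644, 0.0634]
tcp_rot: [[-0.994, 0.105, 0.001], [0.105, 0.994, -0.001], [-0.001, -0.0, -1.0]]
contact_force: [-0.1, 0.4, 0.9]
opening: 0.0257
finger_force: 29.8
```

{"fn": "servo_tool", "kwargs": {
  "moves": [
    [[0,0,0.5],[0,0,0],0],
    [[0,0,0.9],[0,0,0],0],
    [[0,0,0.9],[0,0,0],0],
    [[0,0.4,0.9],[0,0,0],0],
    [[0.15,0.9,0],[0,0,0],0],
    [[0.15,0.9,0],[0,0,0],0],
    [[0.15,0.9,0],[0,0,0],0],
    [[0.15,0.9,0],[0,0,0],0],
    [[0.15,0.9,0],[0,0,0],0],
    [[0.15,0.9,0],[0,0,0],0]
  ]
}}

```text
time: 6.15
tool_pos: [0.5532, -0.2184, 0.144]
tcp_rot: [[-0.994, 0.105, 0.001], [0.105, 0.994, -0.0], [-0.001, -0.0, -1.0]]
contact_force: [0.8, -1.1, -1.1]
opening: 0.026
finger_force: 29.8
```

{"fn": "servo_tool", "kwargs": {
  "moves": [
    [[0.1,0.9,0],[0,0,0],0],
    [[0.1,0.9,0],[0,0,0],0],
    [[0.1,0.9,0],[0,0,0],0],
    [[0.1,0.9,0],[0,0,0],0],
    [[0.1,0.9,0],[0,0,0],0],
    [[0.1,0.9,0],[0,0,0],0],
    [[0,0.9,0],[0,0,0],0],
    [[0,0.9,0],[0,0,0],0],
    [[0,0.9,0],[0,0,0],0],
    [[0,0.9,0],[0,0,0],0]
  ]
}}

```text
time: 7.15
tool_pos: [0.5681, 0.0068, 0.1439]
tcp_rot: [[-0.994, 0.105, 0.001], [0.105, 0.994, 0.0], [-0.001, 0.0, -1.0]]
contact_force: [1.3, 0.5, -1.1]
opening: 0.0256
finger_force: 29.8
```

{"fn": "servo_tool", "kwargs": {
  "moves": [
    [[0,0.9,0],[0,0,0],0],
    [[0,0.9,0],[0,0,0],0],
    [[0,0.4,-0.5],[0,0,0],0],
    [[0,0,-0.8],[0,0,0],0],
    [[0,0,-0.8],[0,0,0],0],
    [[0,0,-0.6],[0,0,0],0],
    [[0,0,-0.3],[0,0,0],0],
    [[0,0,0],[0,0,0],0]
  ]
}}

```text
time: 7.95
tool_pos: [0.5671, 0.0602, 0.0668]
tcp_rot: [[-0.994, 0.106, -0.002], [0.106, 0.994, -0.001], [0.002, -0.001, -1.0]]
contact_force: [-0.9, -0.4, -1.1]
opening: 0.0254
finger_force: 29.8
```

{"fn": "servo_tool", "kwargs": {
  "moves": [
    [[0,0,-0.15],[0,0,0],0],
    [[0,0,-0.1],[0,0,0],0],
    [[0,0,-0.03],[0,0,0],0],
    [[0,0,0],[0,0,0],0]
  ]
}}

```text
time: 8.35
tool_pos: [0.568, 0.0609, 0.0611]
tcp_rot: [[-0.994, 0.105, 0.0], [0.105, 0.994, 0.0], [-0.0, 0.0, -1.0]]
contact_force: [0.8, -0.3, -0.7]
opening: 0.0255
finger_force: 29.8
```

{"fn": "servo_tool", "kwargs": {
  "moves": [
    [[0,0,-0.1],[0,0,0],0],
    [[0,0,0],[0,0,0],0],
    [[0,0,0],[0,0,0],45],
    [[0,0,0],[0,0,0],45],
    [[0,0,0],[0,0,0],45],
    [[0,0,0.5],[0,0,0],45],
    [[0,0,1],[0,0,0],45],
    [[0,-0.5,1],[0,0,0],50],
    [[0,-1,1],[0,0,0],50],
    [[0,-1,0],[0,0,0],50]
  ]
}}

```text
time: 9.35
tool_pos: [0.5705, -0.0018, 0.1501]
tcp_rot: [[-0.995, 0.104, 0.007], [0.104, 0.995, 0.0], [-0.007, 0.001, -1.0]]
contact_force: [0.7, -0.2, -0.5]
opening: 0.0499
finger_force: 0.0
```

{"fn": "servo_tool", "kwargs": {
  "moves": [
    [[-0.12,-1,0],[0,0,0],50],
    [[-0.12,-1,0],[0,0,0],50],
    [[-0.12,-1,0],[0,0,0],50],
    [[-0.12,-1,0],[0,0,0],50],
    [[-0.12,-1,0],[0,0,0],50],
    [[-0.12,-1,0],[0,0,0],50],
    [[-0.12,-1,0],[0,0,0],50],
    [[-0.12,-1,0],[0,0,0],50],
    [[-0.12,-1,0],[0,0,0],50],
    [[-0.12,-1,0],[0,0,0],50]
  ]
}}

```text
time: 10.35
tool_pos: [0.5377, -0.2528, 0.1468]
tcp_rot: [[-0.994, 0.105, 0.001], [0.105, 0.994, -0.0], [-0.001, -0.0, -1.0]]
contact_force: [1.0, 0.5, -0.6]
opening: 0.05
finger_force: 0.0
```

{"fn": "servo_tool", "kwargs": {
  "moves": [
    [[0,-1,0],[0,0,0],50],
    [[0,-0.5,-0.5],[0,0,0],50],
    [[0,0,-0.8],[0,0,0],50],
    [[0,0,-0.7],[0,0,0],50],
    [[0,0,0],[0,0,0],50],
    [[0,0,0],[0,0,0],50]
  ]
}}

```text
time: 10.95
tool_pos: [0.5378, -0.2884, 0.0956]
tcp_rot: [[-0.995, 0.104, -0.001], [0.104, 0.995, 0.001], [0.001, 0.001, -1.0]]
contact_force: [-1.0, -0.8, -0.1]
opening: 0.0501
finger_force: 0.0
```

{"fn": "servo_tool", "kwargs": {
  "moves": [
    [[-0.04,-0.1,-0.5],[0,0,0],45],
    [[0,0,-0.6],[0,0,0],45],
    [[0,0,-0.5],[0,0,0],45],
    [[0,0,-0.25],[0,0,0],45],
    [[0,0,0],[0,0,0],45],
    [[0,0,0],[0,0,0],0],
    [[0,0,0],[0,0,0],0],
    [[0,0,0],[0,0,0],0],
    [[0,0,0],[0,0,0],0],
    [[0,0,0],[0,0,0],0]
  ],
  "grip_force": 35
}}

```text
time: 11.95
tool_pos: [0.5373, -0.2919, 0.0501]
tcp_rot: [[-0.994, 0.105, 0.001], [0.105, 0.994, -0.001], [-0.001, -0.0, -1.0]]
contact_force: [-0.1, -0.7, 2.1]
opening: 0.0172
finger_force: 34.3
```

{"fn": "servo_tool", "kwargs": {
  "moves": [
    [[0,0,0.3],[0,0,0],0],
    [[0,0,0.5],[0,0,0],0],
    [[0,0,0.4],[0,0,0],0],
    [[0,0,0],[0,0,0],0]
  ]
}}

```text
time: 12.35
tool_pos: [0.5381, -0.2924, 0.0818]
tcp_rot: [[-0.994, 0.105, 0.003], [0.105, 0.994, -0.002], [-0.003, -0.001, -1.0]]
contact_force: [0.5, 0.1, -0.4]
opening: 0.0171
finger_force: 34.2
```

```bash
python3 - <<'E'
from h import *
s=env.observe();im,d=env.get_image("wrist");cv2.imwrite("pics/w2.png",cv2.resize(im[140:340,150:430,::-1],None,fx=2.5,fy=2.5));print(s["tool_pos"],s["opening"],s["contact_force"])
E
```

```text
[ 0.53811304 -0.29236839  0.08178356] 0.01713753423291349 [ 0.45356585  0.05703013 -0.40682555]
```

View pics/w2.png

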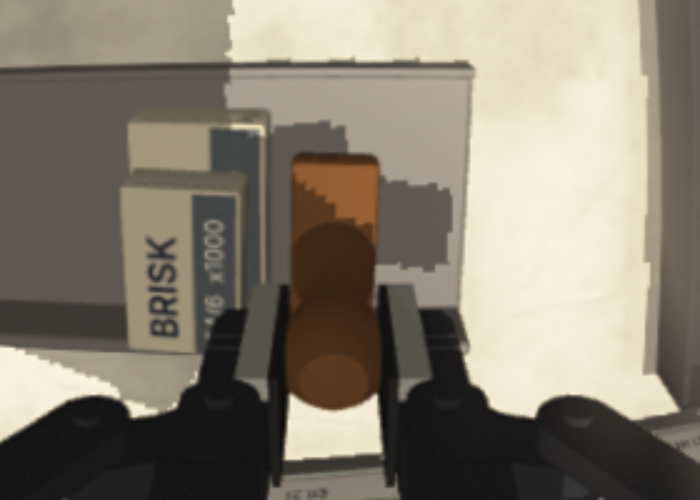

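The picture shows the stamp lifted and hanging upright between the pads (handle at crop (335,340)), with the boxes undisturbed at (190,230).

{"fn": "servo_tool", "kwargs": {
  "moves": [
    [[0,0.2,0.6],[0,0,0],0],
    [[0.1,0.6,0.4],[0,0,0],0],
    [[0.15,0.9,0],[0,0,0],0],
    [[0.2,1,0],[0,0,0],0],
    [[0.2,1,0],[0,0,0],0],
    [[0.2,1,0],[0,0,0],0],
    [[0.2,1,0],[0,0,0],0],
    [[0.2,1,0],[0,0,0],0],
    [[0.1,1,0],[0,0,0],0],
    [[0,1,0],[0,0,0],0]
  ]
}}

```text
time: 13.4
tool_pos: [0.5711, -0.0712, 0.1054]
tcp_rot: [[-0.995, 0.103, 0.001], [0.103, 0.995, 0.001], [-0.001, 0.001, -1.0]]
contact_force: [-0.0, 0.3, -0.7]
opening: 0.0173
finger_force: 34.2
```

{"fn": "servo_tool", "kwargs": {
  "moves": [
    [[0,1,0],[0,0,0],0],
    [[0,1,0],[0,0,0],0],
    [[0,0.55,-0.3],[0,0,0],0],
    [[0,0,-0.7],[0,0,0],0],
    [[0,0,-0.7],[0,0,0],0],
    [[0,0,-0.4],[0,0,0],0],
    [[0,0,-0.15],[0,0,0],0],
    [[0,0,0],[0,0,0],0],
    [[0,0,0],[0,0,0],0]
  ]
}}

```text
time: 14.3
tool_pos: [0.571, -0.0106, 0.0488]
tcp_rot: [[-0.994, 0.105, 0.001], [0.105, 0.994, -0.0], [-0.001, 0.0, -1.0]]
contact_force: [0.7, 0.2, -0.3]
opening: 0.0168
finger_force: 34.2
```

{"fn": "servo_tool", "kwargs": {
  "moves": [
    [[0,0,-0.08],[0,0,0],0],
    [[0,0,-0.05],[0,0,0],0],
    [[0,0,0],[0,0,0],0],
    [[0,0,0],[0,0,0],40],
    [[0,0,0],[0,0,0],40],
    [[0,0,0],[0,0,0],40],
    [[0,0,0.3],[0,0,0],40],
    [[0,0,0.9],[0,0,0],45],
    [[-0.1,-0.8,0.9],[0,0,0],50],
    [[-0.1,-1,0.4],[0,0,0],50]
  ]
}}

```text
time: 15.3
tool_pos: [0.5669, -0.0543, 0.1099]
tcp_rot: [[-0.995, 0.102, 0.003], [0.102, 0.995, 0.001], [-0.003, 0.001, -1.0]]
contact_force: [0.7, -0.6, -0.5]
opening: 0.0499
finger_force: 0.0
```

{"fn": "servo_tool", "kwargs": {
  "moves": [
    [[-0.1,-1,0],[0,0,0],45],
    [[-0.1,-1,0],[0,0,0],45],
    [[-0.1,-1,0],[0,0,0],45],
    [[-0.1,-1,0],[0,0,0],45],
    [[-0.1,-1,0],[0,0,0],45],
    [[-0.1,-1,0],[0,0,0],45],
    [[-0.1,-1,0],[0,0,0],45],
    [[-0.1,-1,0],[0,0,0],45],
    [[-0.1,-1,0],[0,0,0],45],
    [[-0.1,-1,0],[0,0,0],45]
  ]
}}

```text
time: 16.3
tool_pos: [0.5404, -0.3064, 0.1082]
tcp_rot: [[-0.994, 0.105, 0.0], [0.105, 0.994, -0.0], [-0.0, -0.0, -1.0]]
contact_force: [-0.0, 0.5, 0.0]
opening: 0.0448
finger_force: 0.0
```

{"fn": "servo_tool", "kwargs": {
  "moves": [
    [[0,-0.7,-0.5],[0,0,0],45],
    [[0,-0.3,-0.8],[0,0,0],45],
    [[0,0,-0.5],[0,0,0],45],
    [[0,0,0],[0,0,0],45],
    [[0,0,0],[0,0,0],45]
  ]
}}

```text
time: 16.8
tool_pos: [0.5408, -0.3289, 0.0622]
tcp_rot: [[-0.995, 0.104, -0.001], [0.103, 0.995, 0.001], [0.001, 0.001, -1.0]]
contact_force: [-0.9, -0.0, 0.1]
opening: 0.0447
finger_force: 0.0
```

{"fn": "servo_tool", "kwargs": {
  "moves": [
    [[0.04,-0.06,-0.5],[0,0,0],45],
    [[0,0,-0.5],[0,0,0],45],
    [[0,0,-0.25],[0,0,0],45],
    [[0,0,-0.08],[0,0,0],45],
    [[0,0,0],[0,0,0],45],
    [[0,0,0],[0,0,0],45]
  ]
}}

```text
time: 17.4
tool_pos: [0.5418, -0.332, 0.0295]
tcp_rot: [[-0.994, 0.105, 0.0], [0.105, 0.994, -0.0], [-0.0, -0.0, -1.0]]
contact_force: [0.7, -0.1, -0.5]
opening: 0.0451
finger_force: 0.0
```

{"fn": "servo_tool", "kwargs": {
  "moves": [
    [[0,0,0],[0,0,0],34],
    [[0,0,0],[0,0,0],30],
    [[0,0,0],[0,0,0],20],
    [[0,0,0],[0,0,0],20],
    [[0,0,0],[0,0,0],20],
    [[0,0,0],[0,0,0],20]
  ]
}}

```text
time: 18.0
tool_pos: [0.542, -0.3322, 0.0299]
tcp_rot: [[-0.994, 0.105, 0.001], [0.105, 0.994, -0.001], [-0.001, -0.0, -1.0]]
contact_force: [-0.5, 0.3, 4.9]
opening: 0.0289
finger_force: 35.2
```

{"fn": "servo_tool", "kwargs": {
  "moves": [
    [[0,0,0.3],[0,0,0],20],
    [[0,0,0.7],[0,0,0],20],
    [[0,0,0.8],[0,0,0],20],
    [[-0.05,0.6,0.8],[0,0,0],20],
    [[-0.2,1,0],[0,0,0],20],
    [[-0.2,1,0],[0,0,0],20],
    [[-0.2,1,0],[0,0,0],20],
    [[-0.2,1,0],[0,0,0],20],
    [[-0.2,1,0],[0,0,0],20],
    [[-0.2,1,0],[0,0,0],20]
  ]
}}

```text
time: 19.0
tool_pos: [0.5099, -0.1659, 0.0945]
tcp_rot: [[-0.994, 0.105, -0.0], [0.105, 0.994, 0.0], [0.0, 0.0, -1.0]]
contact_force: [0.1, 0.5, -0.5]
opening: 0.0293
finger_force: 34.6
```

{"fn": "servo_tool", "kwargs": {
  "moves": [
    [[0,1,0],[0,0,0],20],
    [[0,1,0],[0,0,0],20],
    [[0,1,0],[0,0,0],20],
    [[0,1,0],[0,0,0],20],
    [[0,1,0],[0,0,0],20],
    [[0,0.8,-0.4],[0,0,0],20],
    [[0,0.2,-0.8],[0,0,0],20],
    [[0,0,-0.8],[0,0,0],20],
    [[0,0,-0.6],[0,0,0],20],
    [[0,0,0],[0,0,0],20]
  ]
}}

```text
time: 20.0
tool_pos: [0.5089, -0.0167, 0.0278]
tcp_rot: [[-0.995, 0.105, -0.004], [0.105, 0.995, 0.0], [0.004, -0.0, -1.0]]
contact_force: [-0.3, -0.6, 0.7]
opening: 0.029
finger_force: 34.6
```

{"fn": "servo_tool", "kwargs": {
  "moves": [
    [[0,0,-0.4],[0,0,0],20],
    [[0,0,-0.3],[0,0,0],20],
    [[0,0,-0.15],[0,0,0],20],
    [[0,0,-0.02],[0,0,0],20],
    [[0,0,0],[0,0,0],20],
    [[0,0,0],[0,0,0],40],
    [[0,0,0],[0,0,0],40],
    [[0,0,0],[0,0,0],40],
    [[0,0,0.3],[0,0,0],40],
    [[0,0,0.8],[0,0,0],45]
  ]
}}

```text
time: 21.0
tool_pos: [0.5092, -0.0169, 0.0346]
tcp_rot: [[-0.994, 0.105, -0.003], [0.105, 0.994, 0.0], [0.003, -0.0, -1.0]]
contact_force: [-0.5, -0.5, 0.2]
opening: 0.0448
finger_force: 0.0
```

{"fn": "servo_tool", "kwargs": {
  "moves": [
    [[0,0,1],[0,0,0],50],
    [[0,0,1],[0,0,0],50],
    [[0,-1,1],[0,0,0],50],
    [[0,-1,0],[0,0,0],50],
    [[0,-1,0],[0,0,0],50],
    [[0,-1,0],[0,0,0],50],
    [[0,-1,0],[0,0,0],50]
  ]
}}

```text
time: 21.7
tool_pos: [0.5103, -0.1429, 0.1108]
tcp_rot: [[-0.994, 0.105, 0.001], [0.105, 0.994, -0.0], [-0.001, -0.0, -1.0]]
contact_force: [-0.2, -0.2, -0.7]
opening: 0.05
finger_force: 0.0
```

```bash
python3 - <<'E'
from h import *
s=env.observe();print(s["tool_pos"])
im,d,m=pts("top");P=world(m,d);np.savez("top1.npz",im=im,d=d,P=P)
w,_=env.get_image("wrist")
a=cv2.resize(im[175:260,200:420,::-1],None,fx=3.5,fy=3.5,interpolation=cv2.INTER_CUBIC)
cv2.imwrite("pics/top1.png",a);cv2.imwrite("pics/w3.png",w[:,:,::-1])
E
```

```text
[ 0.51029175 -0.14289255  0.11083672]
```

View pics/top1.png

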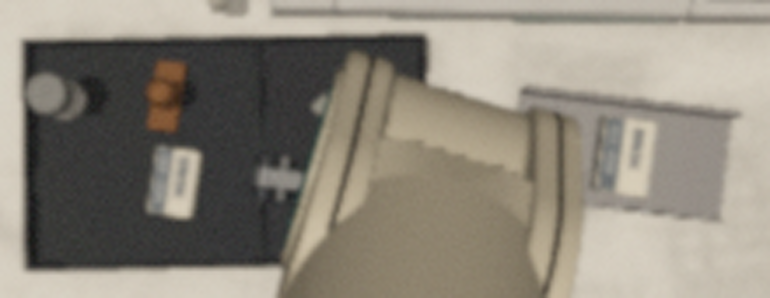

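View pics/w3.png

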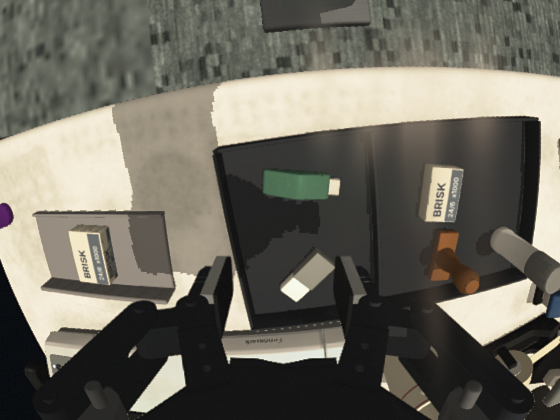

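The top crop shows the glue stick standing at (45,95), the stamp at (167,95) and the small box flat at (175,182), all in the wide compartment. The large box is alone on the rack at (625,155), and the wrist view agrees.

```bash
python3 - <<'E'
from h import *
P=np.load("top1.npz")["P"];X,Y,Z=P[...,0],P[...,1],P[...,2]
for n,r,lo,hi in(("large",(200,240,366,405),.02,.036),("small",(210,245,235,265),.014,.024),("glue",(190,215,205,222),.083,.1),("stamp",(190,215,238,258),.06,.08)):
    q=np.zeros(Z.shape,bool);q[r[0]:r[1],r[2]:r[3]]=1;q&=(Z>lo)&(Z<hi)
    nn,l,s,_=cv2.connectedComponentsWithStats(q.astype(np.uint8));i=1+np.argmax(s[1:,4]);q=l==i
    if n=="large":q&=X<.562
    print(n,s[i],cv2.minAreaRect((np.stack([X[q],Y[q]],1)*1000).astype(np.float32)),np.median(Z[q]))
E
```

```text
large [369 208  18  24 333] ((533.1023559570312, -327.43963623046875), (36.987403869628906, 51.80479049682617), 82.84297180175781) 0.02574652637304453
small [242 217  15  20 238] ((510.6170349121094, -16.477895736694336), (30.357336044311523, 46.13857650756836), 82.05014038085938) 0.019320342003944557
glue [207 196  12  12 116] ((566.4920654296875, 60.07759094238281), (24.66975212097168, 24.65720558166504), 2.1684226989746094) 0.09084723974818609
stamp [241 197   9   9  60] ((570.2587890625, -9.89819049835205), (18.46782684326172, 18.59677505493164), 29.29145050048828) 0.06575292474136901
```

{"fn": "servo_tool", "kwargs": {
  "moves": [
    [[0.2,-1,0],[0,0,0],50],
    [[0.2,-1,0],[0,0,0],50],
    [[0.2,-1,0],[0,0,0],50],
    [[0.2,-1,0],[0,0,0],50],
    [[0.1,-1,0],[0,0,0],50],
    [[0,-1,0],[0,0,0],50],
    [[0,-1,-0.5],[0,0,0],50],
    [[0,-0.38,-1],[0,0,0],50],
    [[0,0,-0.8],[0,0,0],50],
    [[0,0,0],[0,0,0],50]
  ]
}}

```text
time: 22.8
tool_pos: [0.5309, -0.3248, 0.0502]
tcp_rot: [[-0.994, 0.105, -0.005], [0.105, 0.994, 0.003], [0.005, 0.003, -1.0]]
contact_force: [-0.4, 0.6, 0.3]
opening: 0.0499
finger_force: 0.0
```

{"fn": "servo_tool", "kwargs": {
  "moves": [
    [[0,0,0],[0,0,0],50]
  ]
}}

```text
time: 22.9
tool_pos: [0.5331, -0.3254, 0.0529]
tcp_rot: [[-0.995, 0.104, -0.0], [0.104, 0.995, 0.001], [0.0, 0.001, -1.0]]
contact_force: [-0.2, 0.3, 0.9]
opening: 0.0499
finger_force: 0.0
```

{"fn": "servo_tool", "kwargs": {
  "moves": [
    [[0,-0.08,-0.6],[0,0,0],50],
    [[0,0,-0.6],[0,0,0],50],
    [[0,0,-0.35],[0,0,0],50],
    [[0,0,-0.1],[0,0,0],50],
    [[0,0,0],[0,0,0],50],
    [[0,0,0],[0,0,0],40],
    [[0,0,0],[0,0,0],34],
    [[0,0,0],[0,0,0],25],
    [[0,0,0],[0,0,0],25],
    [[0,0,0],[0,0,0],25]
  ],
  "grip_force": 40
}}

```text
time: 23.9
tool_pos: [0.5333, -0.3287, 0.0119]
tcp_rot: [[-0.994, 0.105, 0.001], [0.105, 0.994, -0.001], [-0.001, -0.0, -1.0]]
contact_force: [-0.0, 0.7, 4.8]
opening: 0.0351
finger_force: 40.6
```

{"fn": "servo_tool", "kwargs": {
  "moves": [
    [[0,0,0.4],[0,0,0],25],
    [[0,0,0.8],[0,0,0],25],
    [[0,0,1],[0,0,0],25],
    [[0,0,1],[0,0,0],25],
    [[0,0.4,0.8],[0,0,0],25],
    [[0,1,0],[0,0,0],25],
    [[0,1,0],[0,0,0],25],
    [[0,1,0],[0,0,0],25],
    [[0,1,0],[0,0,0],25],
    [[0,1,0],[0,0,0],25]
  ]
}}

```text
time: 24.9
tool_pos: [0.5326, -0.1923, 0.1118]
tcp_rot: [[-0.994, 0.105, 0.0], [0.105, 0.994, 0.0], [-0.0, 0.0, -1.0]]
contact_force: [0.1, -0.6, -0.4]
opening: 0.0355
finger_force: 40.1
```

{"fn": "servo_tool", "kwargs": {
  "moves": [
    [[-0.1,1,0],[0,0,0],25],
    [[-0.1,1,0],[0,0,0],25],
    [[-0.1,1,0],[0,0,0],25],
    [[-0.1,1,0],[0,0,0],25],
    [[-0.1,1,0],[0,0,0],25],
    [[-0.1,1,0],[0,0,0],25],
    [[-0.1,1,0],[0,0,0],25],
    [[-0.05,1,0],[0,0,0],25],
    [[0,1,0],[0,0,0],25],
    [[0,1,0],[0,0,0],25]
  ]
}}

```text
time: 25.9
tool_pos: [0.5139, 0.0577, 0.1118]
tcp_rot: [[-0.994, 0.105, 0.0], [0.105, 0.994, 0.0], [-0.0, 0.0, -1.0]]
contact_force: [0.0, 0.3, -0.4]
opening: 0.0348
finger_force: 40.1
```

{"fn": "servo_tool", "kwargs": {
  "moves": [
    [[0,1,0],[0,0,0],25],
    [[0,1,0],[0,0,0],25],
    [[0,1,0],[0,0,0],25],
    [[0,1,0],[0,0,0],25],
    [[0,1,0],[0,0,0],25],
    [[0,1,-0.5],[0,0,0],25],
    [[0,0.13,-1],[0,0,0],25],
    [[0,0,-0.8],[0,0,0],25],
    [[0,0,-0.6],[0,0,0],25],
    [[0,0,0],[0,0,0],25]
  ]
}}

```text
time: 26.9
tool_pos: [0.5125, 0.2094, 0.0373]
tcp_rot: [[-0.994, 0.105, -0.004], [0.105, 0.994, -0.001], [0.004, -0.002, -1.0]]
contact_force: [-0.6, -0.1, -0.6]
opening: 0.0351
finger_force: 40.1
```

{"fn": "servo_tool", "kwargs": {
  "moves": [
    [[0,0,-0.5],[0,0,0],25],
    [[0,0,-0.4],[0,0,0],25],
    [[0,0,-0.2],[0,0,0],25],
    [[0,0,-0.12],[0,0,0],25],
    [[0,0,0],[0,0,0],25],
    [[0,0,0],[0,0,0],45],
    [[0,0,0],[0,0,0],45],
    [[0,0,0],[0,0,0],45],
    [[0,0,0],[0,0,0],45],
    [[0,0,0.3],[0,0,0],45]
  ]
}}

```text
time: 27.9
tool_pos: [0.5134, 0.2097, 0.0154]
tcp_rot: [[-0.994, 0.105, -0.002], [0.105, 0.994, -0.001], [0.002, -0.001, -1.0]]
contact_force: [0.7, -0.4, -0.5]
opening: 0.0449
finger_force: 0.0
```

{"fn": "servo_tool", "kwargs": {
  "moves": [
    [[0,0,1],[0,0,0],45],
    [[0,0,1],[0,0,0],45],
    [[0,0,1],[0,0,0],45],
    [[0,-1,0.5],[0,0,0],45],
    [[0,-1,0.3],[0,0,0],45],
    [[0,-1,0],[0,0,0],45],
    [[0,-1,0],[0,0,0],45],
    [[0,-1,0],[0,0,0],45],
    [[0,0,0],[0,0,0],45]
  ]
}}

```text
time: 28.8
tool_pos: [0.5141, 0.0803, 0.1115]
tcp_rot: [[-0.994, 0.111, 0.0], [0.111, 0.994, -0.002], [-0.0, -0.002, -1.0]]
contact_force: [-0.1, 0.0, -0.7]
opening: 0.0449
finger_force: 0.0
```

```bash
python3 - <<'E'
from h import *
s=env.observe();print(s["tool_pos"])
im,d,m=pts("top");P=world(m,d);X,Y,Z=P[...,0],P[...,1],P[...,2]
q=np.zeros(Z.shape,bool);q[205:242,140:178]=1;q&=(Z>.016)&(Z<.035)
n,l,st,_=cv2.connectedComponentsWithStats(q.astype(np.uint8));i=1+np.argmax(st[1:,4]);q=l==i
print(st[i],cv2.minAreaRect((np.stack([X[q],Y[q]],1)*1000).astype(np.float32)),np.median(Z[q]))
E
```

```text
[0.5140953  0.08025625 0.11151045]Traceback (most recent call last):
  File "<stdin>", line 5, in <module>
    return _wrapfunc(a, 'argmax', axis=axis, out=out, **kwds)
    return bound(*args, **kwds)
ValueError: attempt to get argmax of an empty sequence
```

{"fn": "servo_tool", "kwargs": {
  "moves": [
    [[-0.16,-1,0],[0,0,0],45],
    [[0,-1,0],[0,0,0],45],
    [[0,-1,0],[0,0,0],45],
    [[0,-0.8,0],[0,0,0],45],
    [[0,0,-0.8],[0,0,0],45],
    [[0,0,-0.9],[0,0,0],45],
    [[0,0,-0.8],[0,0,0],45],
    [[0,0,0],[0,0,0],45],
    [[0,0,0],[0,0,0],45]
  ]
}}

```text
time: 29.75
tool_pos: [0.5102, -0.0093, 0.0486]
tcp_rot: [[-0.995, 0.104, -0.0], [0.104, 0.995, 0.0], [0.0, 0.0, -1.0]]
contact_force: [-0.0, 0.5, 0.2]
opening: 0.0449
finger_force: 0.0
```

```bash
python3 - <<'E'
from h import *
s=env.observe();print(s["tool_pos"])
im,d,m=pts("top");P=world(m,d);X,Y,Z=P[...,0],P[...,1],P[...,2]
q=np.zeros(Z.shape,bool);q[205:242,140:178]=1;q&=(Z>.016)&(Z<.035)
n,l,st,_=cv2.connectedComponentsWithStats(q.astype(np.uint8));print(st)
i=1+np.argmax(st[1:,4]);q=l==i
print(cv2.minAreaRect((np.stack([X[q],Y[q]],1)*1000).astype(np.float32)),np.median(Z[q]))
E
```

```text
[ 0.51022605 -0.00925713  0.04856175]
[[     0      0    560    420 234857]
 [   176    205      1      1      1]
 [   146    213     19     23    342]]
((514.1376953125, 210.3250274658203), (37.69860076904297, 52.250816345214844), 82.91748809814453) 0.022187140175877473
```

The large box is measured flat in the refill tray, less than 1 mm from its centre. Next, the small box.

{"fn": "servo_tool", "kwargs": {
  "moves": [
    [[-0.03,-0.3,-0.3],[0,0,0],45],
    [[0,0,-0.6],[0,0,0],45],
    [[0,0,-0.5],[0,0,0],45],
    [[0,0,-0.24],[0,0,0],45],
    [[0,0,0],[0,0,0],45],
    [[0,0,0],[0,0,0],36],
    [[0,0,0],[0,0,0],28],
    [[0,0,0],[0,0,0],20],
    [[0,0,0],[0,0,0],20],
    [[0,0,0],[0,0,0],20]
  ],
  "grip_force": 35
}}

```text
time: 30.8
tool_pos: [0.5097, -0.0177, 0.0078]
tcp_rot: [[-0.994, 0.105, 0.001], [0.105, 0.994, 0.0], [-0.001, 0.0, -1.0]]
contact_force: [0.7, 0.1, 5.1]
opening: 0.029
finger_force: 35.2
```

{"fn": "servo_tool", "kwargs": {
  "moves": [
    [[0,0,0.4],[0,0,0],20],
    [[0,0,0.8],[0,0,0],20],
    [[0,0,1],[0,0,0],20],
    [[0,-0.41,0.8],[0,0,0],20],
    [[0.1,-1,0.5],[0,0,0],20],
    [[0.1,-1,0],[0,0,0],20],
    [[0.1,-1,0],[0,0,0],20],
    [[0.1,-1,0],[0,0,0],20],
    [[0.1,-1,0],[0,0,0],20],
    [[0.1,-1,0],[0,0,0],20]
  ]
}}

```text
time: 31.8
tool_pos: [0.5242, -0.1789, 0.0953]
tcp_rot: [[-0.994, 0.105, -0.0], [0.105, 0.994, 0.0], [0.0, 0.0, -1.0]]
contact_force: [0.9, -0.6, -0.2]
opening: 0.029
finger_force: 34.6
```

{"fn": "servo_tool", "kwargs": {
  "moves": [
    [[0.1,-1,0],[0,0,0],20],
    [[0.1,-1,0],[0,0,0],20],
    [[0.09,-1,0],[0,0,0],20],
    [[0,-1,0],[0,0,0],20],
    [[0,-1,0],[0,0,0],20],
    [[0,-1,-0.4],[0,0,0],20],
    [[0,0,-0.8],[0,0,0],20],
    [[0,0,-0.8],[0,0,0],20],
    [[0,0,-0.4],[0,0,0],20],
    [[0,0,0],[0,0,0],20]
  ]
}}

```text
time: 32.8
tool_pos: [0.5305, -0.3271, 0.0336]
tcp_rot: [[-0.994, 0.105, -0.003], [0.105, 0.994, 0.002], [0.003, 0.001, -1.0]]
contact_force: [-0.1, 0.7, 0.2]
opening: 0.0292
finger_force: 34.6
```

{"fn": "servo_tool", "kwargs": {
  "moves": [
    [[0,0,0],[0,0,0],20]
  ]
}}

```text
time: 32.9
tool_pos: [0.5319, -0.3278, 0.0354]
tcp_rot: [[-0.995, 0.105, 0.0], [0.105, 0.995, -0.0], [-0.0, -0.0, -1.0]]
contact_force: [0.2, -0.2, 0.2]
opening: 0.029
finger_force: 34.6
```

Down 0.88 more, then release and rise.

{"fn": "servo_tool", "kwargs": {
  "moves": [
    [[0,0,-0.4],[0,0,0],20],
    [[0,0,-0.3],[0,0,0],20],
    [[0,0,-0.13],[0,0,0],20],
    [[0,0,-0.05],[0,0,0],20],
    [[0,0,0],[0,0,0],20],
    [[0,0,0],[0,0,0],42],
    [[0,0,0],[0,0,0],42],
    [[0,0,0],[0,0,0],42],
    [[0,0,0],[0,0,0],42],
    [[0,0,0.3],[0,0,0],42]
  ]
}}

```text
time: 33.9
tool_pos: [0.5309, -0.3274, 0.0197]
tcp_rot: [[-0.994, 0.105, -0.002], [0.105, 0.994, 0.001], [0.002, 0.001, -1.0]]
contact_force: [-0.1, -0.1, -0.3]
opening: 0.0423
finger_force: 0.0
```

{"fn": "servo_tool", "kwargs": {
  "moves": [
    [[0,0,1],[0,0,0],42],
    [[0,0,1],[0,0,0],42],
    [[0,0.5,1],[0,0,0],45],
    [[0,1,0.7],[0,0,0],45],
    [[0.2,1,0],[0,0,0],45],
    [[0.2,1,0],[0,0,0],45],
    [[0.2,1,0],[0,0,0],45],
    [[0.2,1,0],[0,0,0],45],
    [[0.2,1,0],[0,0,0],45],
    [[0.2,1,0],[0,0,0],45]
  ]
}}

```text
time: 34.9
tool_pos: [0.5619, -0.1394, 0.1135]
tcp_rot: [[-0.994, 0.105, 0.001], [0.105, 0.994, -0.0], [-0.001, 0.0, -1.0]]
contact_force: [0.1, -0.1, -0.1]
opening: 0.0453
finger_force: 0.0
```

{"fn": "servo_tool", "kwargs": {
  "moves": [
    [[0.2,1,0],[0,0,0],45],
    [[0.16,1,0],[0,0,0],45],
    [[0,1,0],[0,0,0],45],
    [[0,1,0],[0,0,0],45],
    [[0,0.9,0],[0,0,0],45],
    [[0,0.25,-0.3],[0,0,0],45],
    [[0,0,-0.6],[0,0,0],45],
    [[0,0,0],[0,0,0],45],
    [[0,0,0],[0,0,0],45]
  ]
}}

```text
time: 35.8
tool_pos: [0.5703, -0.0129, 0.0902]
tcp_rot: [[-0.994, 0.106, -0.001], [0.106, 0.994, -0.001], [0.001, -0.001, -1.0]]
contact_force: [-0.1, -0.3, -0.2]
opening: 0.0448
finger_force: 0.0
```

```bash
python3 - <<'E'
from h import *
s=env.observe();print(s["tool_pos"])
im,d,m=pts("top");P=world(m,d);X,Y,Z=P[...,0],P[...,1],P[...,2]
q=np.zeros(Z.shape,bool);q[203:240,366:405]=1;q&=(Z>.017)&(Z<.03)
n,l,st,_=cv2.connectedComponentsWithStats(q.astype(np.uint8));print(st)
i=1+np.argmax(st[1:,4]);q=l==i
print(cv2.minAreaRect((np.stack([X[q],Y[q]],1)*1000).astype(np.float32)),np.median(Z[q]))
E
```

```text
[ 0.57032358 -0.01290884  0.09016366]
[[     0      0    560    420 234893]
 [   366    203      9      2     10]
 [   377    203     28      5     52]
 [   371    210     15     20    245]]
((532.9202880859375, -327.07391357421875), (30.666057586669922, 45.75394058227539), 82.8114242553711) 0.02376599028484927
```

{"fn": "servo_tool", "kwargs": {
  "moves": [
    [[0.03,0.08,-0.5],[0,0,0],45],
    [[0,0,-0.6],[0,0,0],45],
    [[0,0,-0.5],[0,0,0],45],
    [[0,0,-0.19],[0,0,0],45],
    [[0,0,0],[0,0,0],45],
    [[0,0,0],[0,0,0],0],
    [[0,0,0],[0,0,0],0],
    [[0,0,0],[0,0,0],0],
    [[0,0,0],[0,0,0],0],
    [[0,0,0],[0,0,0],0]
  ]
}}

```text
time: 36.85
tool_pos: [0.5718, -0.0097, 0.0462]
tcp_rot: [[-0.994, 0.105, 0.001], [0.105, 0.994, -0.0], [-0.001, 0.0, -1.0]]
contact_force: [-0.0, -0.6, 4.4]
opening: 0.0166
finger_force: 34.4
```

{"fn": "servo_tool", "kwargs": {
  "moves": [
    [[0,0,0.3],[0,0,0],0],
    [[0,0,0.7],[0,0,0],0],
    [[0,0,0.7],[0,0,0],0],
    [[0,-0.25,0.5],[0,0,0],0],
    [[0,-1,0],[0,0,0],0],
    [[-0.15,-1,0],[0,0,0],0],
    [[-0.2,-1,0],[0,0,0],0],
    [[-0.2,-1,0],[0,0,0],0],
    [[-0.2,-1,0],[0,0,0],0],
    [[-0.2,-1,0],[0,0,0],0]
  ]
}}

```text
time: 37.85
tool_pos: [0.547, -0.1674, 0.1008]
tcp_rot: [[-0.994, 0.105, -0.0], [0.105, 0.994, -0.0], [0.0, -0.0, -1.0]]
contact_force: [-0.5, -0.1, -0.2]
opening: 0.017
finger_force: 34.3
```

{"fn": "servo_tool", "kwargs": {
  "moves": [
    [[-0.2,-1,0],[0,0,0],0],
    [[-0.2,-1,0],[0,0,0],0],
    [[0,-1,0],[0,0,0],0],
    [[0,-1,0],[0,0,0],0],
    [[0,-0.7,0],[0,0,0],0],
    [[0,-0.3,-0.3],[0,0,0],0],
    [[0,0,-0.6],[0,0,0],0],
    [[0,0,-0.5],[0,0,0],0],
    [[0,0,0],[0,0,0],0],
    [[0,0,0],[0,0,0],0]
  ]
}}

```text
time: 38.85
tool_pos: [0.5374, -0.2892, 0.0646]
tcp_rot: [[-0.995, 0.103, -0.002], [0.103, 0.995, 0.001], [0.002, 0.001, -1.0]]
contact_force: [-0.4, -0.1, -0.9]
opening: 0.017
finger_force: 34.2
```

{"fn": "servo_tool", "kwargs": {
  "moves": [
    [[0,0,-0.3],[0,0,0],0],
    [[0,0,-0.2],[0,0,0],0],
    [[0,0,-0.08],[0,0,0],0],
    [[0,0,0],[0,0,0],0]
  ]
}}

```text
time: 39.25
tool_pos: [0.5376, -0.291, 0.0511]
tcp_rot: [[-0.994, 0.105, -0.0], [0.105, 0.994, -0.0], [0.0, -0.0, -1.0]]
contact_force: [-0.4, 0.0, 0.4]
opening: 0.017
finger_force: 34.3
```

{"fn": "servo_tool", "kwargs": {
  "moves": [
    [[0,0,-0.02],[0,0,0],0],
    [[0,0,0],[0,0,0],38],
    [[0,0,0],[0,0,0],38],
    [[0,0,0],[0,0,0],38],
    [[0,0,0.3],[0,0,0],38],
    [[0,0,0.8],[0,0,0],40],
    [[0,0,1],[0,0,0],45],
    [[0,0.5,1],[0,0,0],50],
    [[0.1,1,0.7],[0,0,0],50],
    [[0.1,1,0],[0,0,0],50]
  ]
}}

```text
time: 40.25
tool_pos: [0.5444, -0.229, 0.1489]
tcp_rot: [[-0.994, 0.107, 0.006], [0.107, 0.994, -0.002], [-0.006, -0.002, -1.0]]
contact_force: [0.4, 0.7, -1.6]
opening: 0.0501
finger_force: 0.0
```

{"fn": "servo_tool", "kwargs": {
  "moves": [
    [[0.1,1,0],[0,0,0],50],
    [[0.1,1,0],[0,0,0],50],
    [[0.1,1,0],[0,0,0],50],
    [[0.1,1,0],[0,0,0],50],
    [[0.1,1,0],[0,0,0],50],
    [[0.1,1,0],[0,0,0],50],
    [[0.1,1,0],[0,0,0],50],
    [[0.1,1,0],[0,0,0],50],
    [[0.1,1,0],[0,0,0],50],
    [[0.1,1,0],[0,0,0],50]
  ]
}}

```text
time: 41.25
tool_pos: [0.5678, 0.0227, 0.1462]
tcp_rot: [[-0.994, 0.105, 0.001], [0.105, 0.994, 0.0], [-0.001, 0.0, -1.0]]
contact_force: [-0.1, -0.2, -0.3]
opening: 0.0499
finger_force: 0.0
```

{"fn": "servo_tool", "kwargs": {
  "moves": [
    [[0,1,0],[0,0,0],50],
    [[0,0.5,0],[0,0,0],50],
    [[0,0,-0.5],[0,0,0],50],
    [[0,0,0],[0,0,0],50],
    [[0,0,0],[0,0,0],50]
  ]
}}

```text
time: 41.75
tool_pos: [0.5671, 0.0569, 0.1324]
tcp_rot: [[-0.994, 0.107, -0.002], [0.107, 0.994, -0.001], [0.001, -0.002, -1.0]]
contact_force: [-0.2, -0.2, -0.7]
opening: 0.0502
finger_force: 0.0
```

```bash
python3 - <<'E'
from h import *
s=env.observe();print(s["tool_pos"])
im,d,m=pts("top");P=world(m,d);X,Y,Z=P[...,0],P[...,1],P[...,2]
for lo,hi in((.06,.08),(.017,.03)):
    q=np.zeros(Z.shape,bool);q[203:240,350:405]=1;q&=(Z>lo)&(Z<hi)
    n,l,st,_=cv2.connectedComponentsWithStats(q.astype(np.uint8))
    for i in range(1,n):
        if st[i,4]>30:
            k=l==i;print(st[i],cv2.minAreaRect((np.stack([X[k],Y[k]],1)*1000).astype(np.float32)),np.median(Z[k]))
E
```

```text
[0.56707222 0.05690192 0.13242633]
[363 214   9   8  60] ((536.5563354492188, -291.40081787109375), (16.136898040771484, 19.002182006835938), 0.7186605334281921) 0.06956016862312331
[358 208  10  21 114] ((536.1466064453125, -290.3744201660156), (19.76453399658203, 47.831119537353516), 83.26677703857422) 0.020023262418693066
[371 210  15  20 245] ((532.852783203125, -327.1697082519531), (30.354032516479492, 45.86981964111328), 84.15876007080078) 0.02381012346753697
```

Stamp and small box are back in place. Next is the glue stick: dy +0.1, down to about z = 0.059.

{"fn": "servo_tool", "kwargs": {
  "moves": [
    [[0.03,0.12,-0.8],[0,0,0],50],
    [[0,0,-0.9],[0,0,0],50],
    [[0,0,-0.8],[0,0,0],50],
    [[0,0,-0.4],[0,0,0],50],
    [[0,0,0],[0,0,0],50],
    [[0,0,0],[0,0,0],0],
    [[0,0,0],[0,0,0],0],
    [[0,0,0],[0,0,0],0],
    [[0,0,0],[0,0,0],0],
    [[0,0,0],[0,0,0],0]
  ],
  "grip_force": 30
}}

```text
time: 42.8
tool_pos: [0.5691, 0.0621, 0.0615]
tcp_rot: [[-0.994, 0.105, 0.002], [0.105, 0.994, 0.0], [-0.002, 0.0, -1.0]]
contact_force: [-0.3, -0.6, 6.1]
opening: 0.0254
finger_force: 29.9
```

{"fn": "servo_tool", "kwargs": {
  "moves": [
    [[0,0,0.4],[0,0,0],0],
    [[0,0,0.8],[0,0,0],0],
    [[0,0,1],[0,0,0],0],
    [[0,0,1],[0,0,0],0],
    [[0,-0.5,0.8],[0,0,0],0],
    [[-0.1,-1,0],[0,0,0],0],
    [[-0.1,-1,0],[0,0,0],0],
    [[-0.1,-1,0],[0,0,0],0],
    [[-0.1,-1,0],[0,0,0],0],
    [[-0.1,-1,0],[0,0,0],0]
  ]
}}

```text
time: 43.8
tool_pos: [0.5554, -0.0762, 0.161]
tcp_rot: [[-0.994, 0.105, -0.0], [0.105, 0.994, 0.0], [0.0, 0.0, -1.0]]
contact_force: [-0.3, 0.6, 0.4]
opening: 0.0256
finger_force: 29.6
```

{"fn": "servo_tool", "kwargs": {
  "moves": [
    [[-0.1,-1,0],[0,0,0],0],
    [[-0.1,-1,0],[0,0,0],0],
    [[-0.1,-1,0],[0,0,0],0],
    [[-0.1,-1,0],[0,0,0],0],
    [[-0.1,-1,0],[0,0,0],0],
    [[-0.1,-1,0],[0,0,0],0],
    [[-0.1,-1,0],[0,0,0],0],
    [[-0.1,-1,0],[0,0,0],0],
    [[-0.1,-1,0],[0,0,0],0],
    [[-0.08,-1,0],[0,0,0],0]
  ]
}}

```text
time: 44.8
tool_pos: [0.5309, -0.3261, 0.1609]
tcp_rot: [[-0.994, 0.105, -0.0], [0.105, 0.994, 0.0], [0.0, 0.0, -1.0]]
contact_force: [0.2, -0.9, 0.2]
opening: 0.0255
finger_force: 29.6
```

{"fn": "servo_tool", "kwargs": {
  "moves": [
    [[0,-1,0],[0,0,0],0],
    [[0,-0.5,0],[0,0,0],0],
    [[0,0,0],[0,0,0],0],
    [[0,0,-0.6],[0,0,0],0],
    [[0,0,-0.9],[0,0,0],0],
    [[0,0,-0.9],[0,0,0],0],
    [[0,0,-0.6],[0,0,0],0],
    [[0,0,-0.3],[0,0,0],0],
    [[0,0,0],[0,0,0],0],
    [[0,0,0],[0,0,0],0]
  ]
}}

```text
time: 45.8
tool_pos: [0.5319, -0.3628, 0.0786]
tcp_rot: [[-0.995, 0.105, 0.001], [0.105, 0.995, -0.0], [-0.001, -0.0, -1.0]]
contact_force: [-0.1, -0.7, 0.2]
opening: 0.0257
finger_force: 29.6
```

{"fn": "servo_tool", "kwargs": {
  "moves": [
    [[0,-0.04,-0.25],[0,0,0],0],
    [[0,0,-0.15],[0,0,0],0],
    [[0,0,-0.08],[0,0,0],0],
    [[0,0,0],[0,0,0],0],
    [[0,0,0],[0,0,0],0]
  ]
}}

```text
time: 46.3
tool_pos: [0.5315, -0.3641, 0.0664]
tcp_rot: [[-0.994, 0.105, 0.0], [0.105, 0.994, -0.0], [-0.001, -0.0, -1.0]]
contact_force: [-0.5, 0.6, 2.4]
opening: 0.0256
finger_force: 29.6
```

Fz has risen slightly, so it is touching down. I'll release and retreat.

{"fn": "servo_tool", "kwargs": {
  "moves": [
    [[0,0,0],[0,0,0],42],
    [[0,0,0],[0,0,0],42],
    [[0,0,0],[0,0,0],42],
    [[0,0,0.3],[0,0,0],42],
    [[0,0,0.8],[0,0,0],45],
    [[0,0,1],[0,0,0],45],
    [[0,0,1],[0,0,0],45],
    [[0,0,1],[0,0,0],45],
    [[-0.5,1,0],[0,0,0],45],
    [[-0.5,1,0],[0,0,0],45]
  ]
}}

```text
time: 47.3
tool_pos: [0.5066, -0.3143, 0.1701]
tcp_rot: [[-0.994, 0.106, 0.003], [0.106, 0.994, -0.002], [-0.003, -0.001, -1.0]]
contact_force: [0.4, 0.4, -0.3]
opening: 0.0449
finger_force: 0.0
```

{"fn": "servo_tool", "kwargs": {
  "moves": [
    [[0,1,0],[0,0,0],45],
    [[0,1,0],[0,0,0],45],
    [[0,1,0],[0,0,0],45],
    [[0,1,0],[0,0,0],45],
    [[0,1,0],[0,0,0],45],
    [[0,1,0],[0,0,0],45],
    [[0,1,0],[0,0,0],45],
    [[0,1,0],[0,0,0],45],
    [[0,0,0],[0,0,0],45]
  ]
}}

```text
time: 48.2
tool_pos: [0.5067, -0.1094, 0.1691]
tcp_rot: [[-0.995, 0.099, 0.0], [0.099, 0.995, 0.002], [-0.0, 0.002, -1.0]]
contact_force: [0.4, -0.2, 0.3]
opening: 0.0447
finger_force: 0.0
```

```bash
python3 - <<'E'
from h import *
im,d,m=pts("top");P=world(m,d);X,Y,Z=P[...,0],P[...,1],P[...,2]
for r,lo,hi in(((203,240,350,412),.085,.11),((203,240,350,405),.06,.08),((203,240,350,405),.017,.03),((205,242,140,178),.016,.035)):
    q=np.zeros(Z.shape,bool);q[r[0]:r[1],r[2]:r[3]]=1;q&=(Z>lo)&(Z<hi)
    n,l,st,_=cv2.connectedComponentsWithStats(q.astype(np.uint8))
    for i in range(1,n):
        if st[i,4]>30:
            k=l==i;print(st[i],cv2.minAreaRect((np.stack([X[k],Y[k]],1)*1000).astype(np.float32)),np.median(Z[k]))
cv2.imwrite("pics/end.png",cv2.resize(im[180:260,120:460,::-1],None,fx=2.3,fy=2.3,interpolation=cv2.INTER_CUBIC))
E
```

```text
[396 216  13  12 121] ((528.3984985351562, -363.6405334472656), (24.56926155090332, 24.92334747314453), 0.4861334264278412) 0.09520152299100715
[363 214   9   8  61] ((536.5419921875, -291.0777893066406), (16.120553970336914, 19.027067184448242), 0.9639723896980286) 0.06914321495178333
[373 203  31   5  65] ((568.7467041015625, -351.34149169921875), (71.89315795898438, 5.054001331329346), 83.97136688232422) 0.02841495781595571
[358 208  10  21 112] ((536.0780639648438, -291.01263427734375), (19.40516471862793, 47.79438018798828), 82.68635559082031) 0.019653789842728475
[371 210  15  20 245] ((532.9058837890625, -327.1697082519531), (30.904094696044922, 45.79193115234375), 82.5418701171875) 0.02398646215403455
[146 213  19  23 341] ((514.1586303710938, 210.00833129882812), (37.13749694824219, 52.162620544433594), 83.3182144165039) 0.022120801220854136
```

View pics/end.png

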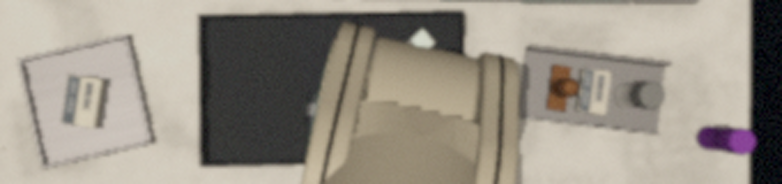

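The large box is centred in the refill tray at crop (87,102). On the rack, the stamp (562,88), small box (597,92) and glue stick (645,95) are all within about 2 mm of their targets. I'll hand it in.

```bash
python3 -c "
from rig import env
print(env.finish_job())"
```

```text
the job is handed in; nothing more can be done
None
```

The job is handed in. By the last camera check, the large box lies flat and centred in the refill tray, and the small box, stamp and glue stick are on the rack within about 2–3 mm of their places; the judge returned no verdict.

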